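# Open up the adjustable jar rack by one hole and stand the second jar in it

### The arm

A 6-joint arm with a two-finger parallel gripper is mounted at the origin on the work surface; the furniture and walls round the work are solid. World frame = base frame: x ahead of the robot, y to its left, z up, the work surface at z = 0. Lengths are in mm, angles in rad, forces in N, time in s.
With the tool pointing down it reaches from about 350 to 975 mm from the base axis. Payload 7.1 kg.
Tool frame: the origin (TCP) lies at the very end of the fingers, on their centre line; the grasp point (between the pads) lies 19 mm behind it; z points along the fingers, y is the direction in which the jaws open and shut (so a half turn about z gives the same grasp; the last joint's range is limited). The gripper opens to 88 mm and grips with 3 to 60 N. Pads are 20 mm wide; open, the fingers measure 115 mm over their backs; the gripper's body (75 mm by 178 mm) begins 61 mm behind the grasp point.
Start: joints at [1.255, 0.423, 1.63, -0, 1.089, -0.019], TCP at [182.757, 597.666, 222.675] pointing down, gripper open.
Joint ranges: [-3, 3], [-0.9, 2.11], [0.09, 2.58], [-1.31, 4.45], [0.11, 2.69], [-2.54, 2.54]. Speed limits (rad/s): [2.39, 2.39, 3.01, 3.14, 3.14, 3.14].

### API

Orientations are given as a rotation vector (axis times angle).
In Python, from workcell import * gives the robot as it stands.
- The arm moves only by the tool play_rows, never from a script. Its argument "plan" is text: rows parted by semicolons, each of 7 numbers parted by spaces: the finger opening in cm, from 0 to 8.78, then the shift along the tool's x, y, z in cm, then the turn, a rotation vector about the tool's x, y, z in degrees. A call has 1 to 20 rows; each row shifts and turns the commanded pose from where the row before left it, along the tool's axes as they then stand; what a row does not reach is not made up. A row lasts 1/8 s, in which the tool goes at most 62.5 mm and 10.7 degrees, less where a joint would pass 70% of its speed; a pose out of reach is approached as far as the arm can. A call is refused whole if a number of a shift passes 6.25 or a number of a turn 10.7, either way. A call with a gripper value outside its range is refused whole. The fingers move at their own pace and stop on an object; the grip force is fixed at half the most. Time passes only in rows, so rows that do not move let the fingers close. It gives the time, the measured TCP pose, the force and the opening at its end, in the units of the state.
- get_obs(): the state, without advancing time (a new reading comes with each control period).
- get_image(name): name is "side" or "top" or "wrist"; returns a dict with "pixels" (400x640x3 uint8, red, green, blue), "range_z" (400x640 float32, mm along the optical axis (not along the pixel's ray), 0 where there is no reading), "fx", "fy", "cx", "cy" (pixels), "eye" and "attitude" of the camera in the world. Camera axes: x right, y down, z forward; pixel columns grow to the right and rows downward; lengths in mm; the calibration is good to about 2 mm. The wrist camera is an equidistant fisheye: a pixel r from the principal point sees the ray r / f radians off the axis. A picture is of the moment at which its call begins.
- close_job(): hands the job in, once; it reports no verdict.
The state is a dict: "t": time; "qpos": joint angles; "qvel": joint speeds; "joint_torque": joint torques, N m; "ee_pos": TCP position; "orientation": TCP orientation; "ft_force": force on the tool from outside, world axes, zero at the start; "moment": the same for the moment, N m; "width": finger opening in mm.
Only numpy, scipy, OpenCV 4.12 (cv2) and the standard library are available. Lean on these libraries where they do the work, as an engineer would, in place of code of your own. Each camera call takes 0.05 s, during which the arm holds its last target. There are 200 camera calls.

### The job

The adjustable end of the steel jar rack is set too close for a second spice jar. Pinch the square sleeve at its spring button so that the button goes in, and slide the sleeve back until the button pops out through the sleeve's second hole; work gently, feel for the catch and do not haul on the sleeve against the button. Then stand the loose spice jar upright in the place you have opened, leaving the jar that is already in the rack standing where it is.

Things in the scene. Friction and masses are not known exactly. Their poses are not given: they have to be found in the camera images.
- rack: Low steel jar rack fixed to the worktop, 282 mm long (y), 80 mm wide (x), floor 6 mm thick. Origin on the worktop under the tube's centre line; x points from its front (button side) to its back, y along the rack towards the jar already in it, z up. At y = -150 mm a post 80 mm high holds the fixed inner bar on which the sleeve slides.
- sleeve (a joint): Slide of the square steel sleeve, m: 0 as found, grows along the rack's -y (opening), end stop 0.062, friction about 2 N. Tube 36 x 36 mm (x, z), walls 2.5 mm, centred on rack x = 0, z = 40 to 76 mm, y = -84 to +26 mm at joint 0; its +y end carries a cheek plate 72 mm wide (x), 8 to 76 mm high. Once the button has caught, the sleeve stops firmly.
- button (a joint): Spring button on the rack's front, m: 0 fully out, grows as it is pressed in along rack +x, at most 0.012; spring 2 N at 0, 4 N at 0.010. Round-nosed pin, 16 mm diameter, 8 mm proud of the sleeve. It is mounted in the inner bar and does not travel with the sleeve. Side load from the sleeve must stay under 30 N.
- button_seat (a point): Fixed point: button axis at the sleeve's front face; x = -18, y = -52, z = 58 mm in the rack's frame. Pinch the sleeve here front to back, one pad on the button (44 mm across, 36 mm with it flush). Pressed flush (0.0065 or more) it lets go: slide, and the hole's edge drives the nose under the wall (4 to 12 N along the slide); it rides there by itself, then nudges the sleeve on and pops out at hole 2.
- sleeve_face (a point): Centre of the +y face of the sleeve's cheek plate, 58 mm up; in the rack's frame y = +30 mm minus the sleeve's joint value. In the sleeve's front wall: hole 1 (19 mm, the button is in it as found) and, in a dark plate 44 mm long clamped on the sleeve 2 mm proud, hole 2 (19 mm), nearer the cheek, 44 to 56 mm from hole 1, set differently each time: feel for it.
- divider_face (a point): Middle of the top edge, 50 mm up, of the divider's face that looks at the sleeve; rack y = +40 mm. The place for the second jar is between this face and the cheek plate: 10 mm as found. It is bounded front and back by lips 18 mm high, 74 mm apart, centred on rack x = 0; its floor is 6 mm above the worktop.
- jar_mid (a point): Middle (53 mm above its foot) of the loose red-capped spice jar standing on the worktop: round, 45 mm diameter, 106 mm tall, about 0.11 kg, z up. Grasp it in its upper half, front to back of the rack, so that the fingers stay clear of the rack's plates and the other jar.
- rack_jar_mid (a point): Middle (49 mm above its foot) of the white-capped spice jar already in the rack's filled place, between the divider and the end cheek (rack y = +44 to +104 mm): round, 47 mm diameter, 98 mm tall. Leave it.

How it is judged (in metres and radians):
On the way, in this order (a step that is already met when the one before it is completed fails the run):
1. the button is pressed in while the sleeve is still at its first hole (value of joint button above 0.006 m and value of joint sleeve below 0.02 m), for 0.1 s.
2. the sleeve has been slid on and the button has popped out through the second hole (value of joint sleeve above 0.035 m and value of joint button below 0.0025 m), for 0.3 s.
At the end, for the whole second after the job is handed in: Button out (within 2.5 mm) through the second hole, sleeve past 35 mm; loose jar upright (0.1 rad) and still on the rack floor between divider and cheek plate, within 18 mm of the rack's centre line; the other jar upright (0.1 rad), moved under 25 mm (all of step 2 and x of jar_mid in the frame of rack between -0.018 and 0.018 m and y of jar_mid in the frame of rack between -0.012 and 0.024 m and height (world z) of jar_mid between 0.055 and 0.063 m and angle between each of jar_mid, rack_jar_mid's own z axis and vertical below 0.1 rad and linear speed of jar below 0.02 m/s and distance of rack_jar_mid from where it was at the start of the episode below 0.025 m); the robot touches nothing.
It fails at once if the sleeve is hauled or rammed against the button (more than 30 N between them) (contact force between button and sleeve above 30 N).
It fails at once if the jar already in the rack is tipped or knocked out of its place (angle between rack_jar_mid's own z axis and vertical above 0.35 rad or distance of rack_jar_mid from where it was at the start of the episode above 0.04 m).
It fails at once if the loose jar is tipped over (angle between jar_mid's own z axis and vertical above 0.8 rad).
It also fails if it takes over 48 s, if anything falls off the work surface, if the arm or the gripper's body presses on something with over 40 N, if the wrist force passes 120 N, or if a joint passes its speed limit or range.

## Working session

There is one attempt and no reset: what is moved stays moved. The work goes in short steps, Python scripts to look and compute and a tool call to move; the robot and the scene stay as the last step left them, time stands still between calls to the robot, and variables do not carry over. Pictures are saved under pics/ and viewed, about 8 in all and at most 12, crops included, and the job is handed in when it is done.

Besides the shell and the picture viewer there is one more tool, called as name(argument=value, ...), one argument or row to a line, values as JSON. play_rows: Moves the arm, as the interface text tells. Its arguments: {"type":"object","properties":{"plan":{"type":"string"}},"required":["plan"]}

```bash
mkdir -p pics; cat > h.py <<'E'
from workcell import *
import numpy as np, cv2
from scipy.spatial.transform import Rotation as R
def att(im):
    a=np.array(im["attitude"],float)
    return a if a.shape==(3,3) else R.from_rotvec(a).as_matrix()
def pt(im,u,v,z=None):
    z=im["range_z"][int(v),int(u)] if z is None else z
    return att(im)@np.array([(u-im["cx"])/im["fx"]*z,(v-im["cy"])/im["fy"]*z,z])+np.array(im["eye"])
def cloud(im):
    v,u=np.mgrid[0:400,0:640]; z=im["range_z"]
    c=np.stack([(u-im["cx"])/im["fx"]*z,(v-im["cy"])/im["fy"]*z,z],-1)
    return c@att(im).T+np.array(im["eye"])
def save(im,n): cv2.imwrite("pics/"+n,im["pixels"][...,::-1])
E
python3 - <<'E'
from h import *
import pickle
a=get_image("top");b=get_image("side")
pickle.dump((a,b),open("im0.pkl","wb"))
cv2.imwrite("pics/0.png",np.vstack([a["pixels"],b["pixels"]])[...,::-1][::1,::1][:, :])
save(a,"top0.png");save(b,"side0.png")
for i in (a,b): print(i["eye"],i["attitude"],i["fx"],i["fy"],i["cx"],i["cy"])
print(get_obs())
E
```

```text
[ 374.56947653  -16.27979498 1019.5403745 ] [-2.18127465  2.13330526 -0.16426255] 389.7249143525461 389.7249143525461 314.1697097150977 198.12310295031008
[ 428.55184991 -910.3491425   592.97271493] [-2.10599589  0.08490124 -0.06563421] 423.38495074386316 423.38495074386316 321.1229869579078 209.9324671812773
{'t': 0.1, 'qpos': array([ 1.25498259e+00,  4.23751514e-01,  1.63059171e+00, -4.27738559e-05,
        1.08859566e+00, -1.90135711e-02]), 'qvel': array([ 0.00104997, -0.00033716, -0.00212858,  0.00127511,  0.00093475,
        0.00105036]), 'joint_torque': array([ 4.10709135e-04, -5.45611346e+01, -2.74325699e+01,  6.45341096e-02,
        1.88403757e-02,  1.77096098e-05]), 'ee_pos': array([182.63080292, 597.20799456, 221.9960806 ]), 'orientation': array([-4.64444692e-01, -3.10688210e+00,  2.09488115e-03]), 'ft_force': array([-0.5634494 ,  0.20467364, -0.28115124]), 'moment': array([-0.04624663, -0.00685154,  0.02210214]), 'width': 87.65241115974105}
```

View pics/top0.png

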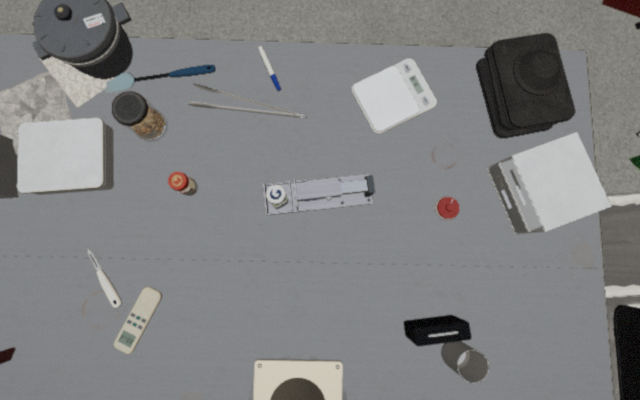

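View pics/side0.png

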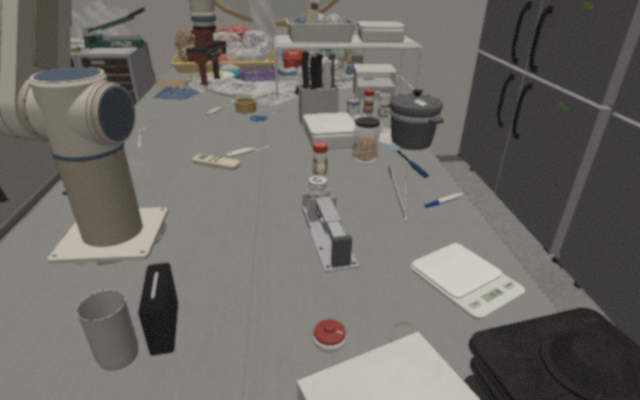

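The top view shows the rack at about (318,195), with the white-capped jar at its left (+y) end at (277,195). The loose red-capped jar is at (183,183). The red disc at (448,208) is a lid, so not the jar.

```bash
python3 - <<'E'
from h import *
import pickle
a,b=pickle.load(open("im0.pkl","rb"))
cr=a["pixels"][160:230,150:390];cr=cv2.resize(cr,None,fx=3.3,fy=3.3,interpolation=cv2.INTER_CUBIC)
cr2=b["pixels"][135:280,270:390];cr2=cv2.resize(cr2,None,fx=2.4,fy=2.4,interpolation=cv2.INTER_CUBIC)
o=np.zeros((cr.shape[0]+cr2.shape[0],max(cr.shape[1],cr2.shape[1]),3),np.uint8);o[:cr.shape[0],:cr.shape[1]]=cr;o[cr.shape[0]:,:cr2.shape[1]]=cr2
cv2.imwrite("pics/c.png",o[...,::-1]);print(o.shape)
c=cloud(a)[165:225,160:385].reshape(-1,3)
print("table z",np.median(c[:,2]))
m=c[(c[:,1]>-180)&(c[:,1]<140)]
print(np.histogram(m[:,2],bins=np.arange(-6,120,6)))
s=m[(m[:,2]>68)&(m[:,2]<84)];print("top pts",len(s),s.min(0),s.max(0),np.median(s,0))
r=cv2.minAreaRect(s[:,:2].astype(np.float32));print(r)
l=m[(m[:,2]>3)&(m[:,2]<85)];print(cv2.minAreaRect(l[:,:2].astype(np.float32)),len(l))
w=m[m[:,2]>90];print("wjar",len(w),w.mean(0),w.min(0),w.max(0))
j=c[(c[:,1]>200)&(c[:,2]>95)];print("jar",len(j),j.mean(0),j.min(0),j.max(0))
cb=cloud(b)[130:280,270:390].reshape(-1,3)
j=cb[(cb[:,2]>20)&(cb[:,1]>230)&(cb[:,1]<420)];print("jar side",len(j),j.min(0),j.max(0),np.median(j,0))
E
```

```text
(579, 792, 3)
table z 1.4151415501509632
(array([1680, 2892,  776,   81,   68,   19,   13,   19,   50,  107,   33,
         46,  176,  825,  196,    9,   15,   23,  259,    2]), array([ -6,   0,   6,  12,  18,  24,  30,  36,  42,  48,  54,  60,  66,
        72,  78,  84,  90,  96, 102, 108, 114]))
top pts 1184 [ 481.6139443  -175.39048117   68.04145184] [562.84391325  89.03334711  83.77081082] [528.64196756 -64.9702245   75.67675702]
((520.083251953125, -43.45613098144531), (69.60859680175781, 265.18768310546875), 3.7009971141815186)
((525.219482421875, -19.719085693359375), (157.85740661621094, 319.7591247558594), 1.2394224405288696) 3292
wjar 356 [486.28461513  49.71491609 250.43380375] [374.56947653 -16.27979498  90.81643874] [ 530.5941349    83.59239289 1019.5403745 ]
jar 303 [534.06695127 294.57394438 105.47795827] [513.38514264 273.52232597  95.20710767] [555.92563177 319.342077   110.87214473]
jar side 1185 [515.40022049 270.50037963  20.23876426] [759.11323941 417.09257063 121.65003843] [671.54873691 368.7086171   69.58445982]
```

View pics/c.png

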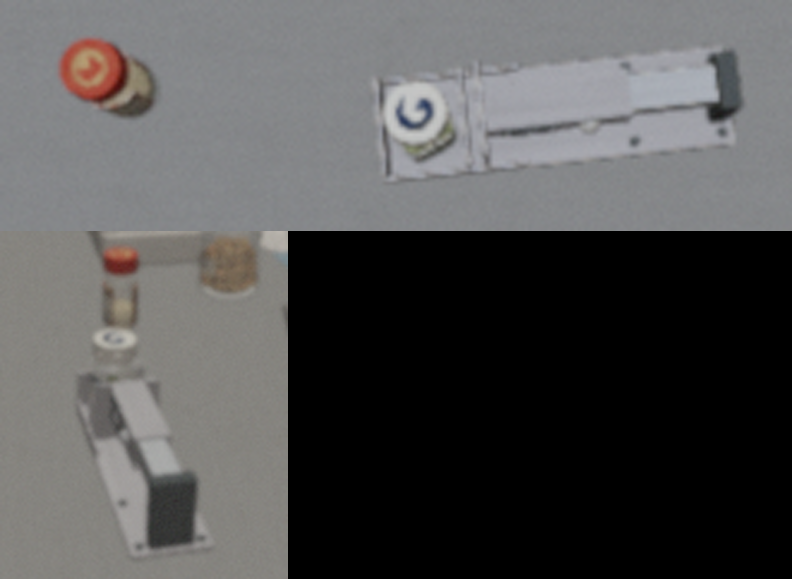

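The crop shows the button nose at crop (591,127). The front floor corners are near (388,180) and (733,146), the sleeve's -y end is at x≈628, and the dark post is at (725,85).

```bash
python3 - <<'E'
from h import *
import pickle
a,b=pickle.load(open("im0.pkl","rb"))
def p(u,v,h):
    u=u/3.3+150-.35;v=v/3.3+160-.35
    d=att(a)@np.array([(u-a["cx"])/a["fx"],(v-a["cy"])/a["fy"],1]);e=np.array(a["eye"]);return (e+d*(h-e[2])/d[2])
A,B=p(388,180,6),p(733,146,6);print("floor front",A,B,np.linalg.norm(A-B))
print("btn",p(591,130,58));
f1,f2=p(488,133,76),p(630,121,76);r1,r2=p(488,73,76),p(625,63,76)
for n,q in dict(f1=f1,f2=f2,r1=r1,r2=r2,cap=p(415,110,98),red=p(93,69,106),postt=p(725,83,80)).items(): print(n,q)
for P,Q in ((A,B),(f1,f2),(r1,r2)):
    d=P-Q;print("yaw deg",np.degrees(np.arctan2(-d[0],d[1])))
E
```

```text
floor front [469.29042275  91.28148448   6.        ] [ 502.65609691 -181.72549723    6.        ] 275.0383250959845
btn [505.77082692 -65.76167839  58.        ]
f1 [499.29641664  11.35141138  76.        ]
f2 [510.72849449 -93.67907359  76.        ]
r1 [544.33832561  12.56419462  76.        ]
r2 [554.37800776 -89.42388207  76.        ]
cap [511.9390684   63.93040151  98.        ]
red [535.03052995 294.84155744 106.        ]
postt [ 540.3183248  -163.64753141   80.        ]
yaw deg 6.967875061404082
yaw deg 6.211923564582574
yaw deg 5.622069663497162
```

```bash
cat >> h.py <<'E'
def Rd(yaw): # tool down, tool y at angle yaw(deg) in world xy
    t=np.radians(yaw);y=np.array([np.cos(t),np.sin(t),0]);z=np.array([0,0,-1.]);return np.stack([np.cross(y,z),y,z],1)
def plan(p0,R0,wps,w,n=None):
    """wps: list of (pos,yaw[,rows])"""
    out=[];p=np.array(p0,float);Rm=R0
    for wp in wps:
        P=np.array(wp[0],float);Rt=Rd(wp[1]);rv=R.from_matrix(Rm.T@Rt).as_rotvec(degrees=True)
        D=P-p;k=max(np.linalg.norm(D)/60,np.linalg.norm(rv)/10.3)
        k=max(1,int(np.ceil(k)));k=max(k,wp[2] if len(wp)>2 else 1)
        for i in range(k):
            d=np.round(Rm.T@(P-p)/(k-i)/10,2)
            rr=np.round(R.from_matrix(Rm.T@Rt).as_rotvec(degrees=True)/(k-i),1)
            p=p+Rm@d*10;Rm=Rm@R.from_rotvec(rr,degrees=True).as_matrix()
            out.append(" ".join("%g"%x for x in [w,*d,*rr]))
    print(len(out),"rows end",p);print("; ".join(out))
def cur():
    o=get_obs();return o["ee_pos"],R.from_rotvec(o["orientation"]).as_matrix(),o
E
python3 - <<'E'
from h import *
p,Rm,o=cur();print(Rm.round(3))
plan([182.757,597.666,222.675],Rm,[([400,420,215],30),([505,-60,210],6.3)],8.7)
E
```

```text
[[-0.956  0.292 -0.   ]
 [ 0.292  0.956 -0.001]
 [-0.    -0.001 -1.   ]]
14 rows end [505.00480387 -59.96327304 209.98078147]
8.7 -5.19 -2.13 0.16 -0 0 8.6; 8.7 -5.45 -1.33 0.16 -0 0 8.6; 8.7 -5.59 -0.49 0.15 -0 0 8.6; 8.7 -5.61 0.35 0.16 -0 0 8.6; 8.7 -5.49 1.18 0.15 -0.1 0 8.6; 8.7 -5.2 -1.66 0.06 0 0 2.6; 8.7 -5.27 -1.42 0.06 0 0 2.6; 8.7 -5.33 -1.18 0.06 0 0 2.6; 8.7 -5.38 -0.93 0.06 0 0 2.6; 8.7 -5.42 -0.69 0.06 0 0 2.7; 8.7 -5.44 -0.43 0.06 0 0 2.6; 8.7 -5.46 -0.19 0.06 0 0 2.7; 8.7 -5.46 0.07 0.05 0 0 2.6; 8.7 -5.44 0.32 0.06 0.1 0 2.7
```

play_rows(
  plan="8.7 -5.19 -2.13 0.16 0 0 8.6; 8.7 -5.45 -1.33 0.16 0 0 8.6; 8.7 -5.59 -0.49 0.15 0 0 8.6; 8.7 -5.61 0.35 0.16 0 0 8.6; 8.7 -5.49 1.18 0.15 0 0 8.6; 8.7 -5.2 -1.66 0.06 0 0 2.6; 8.7 -5.27 -1.42 0.06 0 0 2.6; 8.7 -5.33 -1.18 0.06 0 0 2.6; 8.7 -5.38 -0.93 0.06 0 0 2.6; 8.7 -5.42 -0.69 0.06 0 0 2.7; 8.7 -5.44 -0.43 0.06 0 0 2.6; 8.7 -5.46 -0.19 0.06 0 0 2.7; 8.7 -5.46 0.07 0.05 0 0 2.6; 8.7 -5.44 0.32 0.06 0 0 2.7; 8.7 0 0 0 0 0 0",
)

```text
t: 1.98
ee_pos: [505.4, -63.0, 209.4]
orientation: [2.102, 2.335, -0.0]
ft_force: [-0.6, 0.6, -0.5]
width: 86.6
```

```bash
python3 - <<'E'
from h import *
import pickle
w=get_image("wrist");pickle.dump(w,open("w1.pkl","wb"));save(w,"w1.png")
print(w["eye"],att(w).round(3),w["fx"],w["fy"],w["cx"],w["cy"]);o=get_obs();print(o["t"],o["ee_pos"],o["orientation"],o["ft_force"])
E
```

```text
[497.0985484   15.25501033 369.78851816] [[ 0.995  0.1    0.031]
 [ 0.104 -0.952 -0.287]
 [ 0.001  0.289 -0.957]] 309.70691628693146 309.70691628693146 322.54293037718776 199.37823198587964
2.025 [504.8234214  -61.34831427 209.22999368] [-2.09941957e+00 -2.33621242e+00  4.50437414e-04] [ 0.41362346 -0.13860544 -1.36997045]
```

View pics/w1.png

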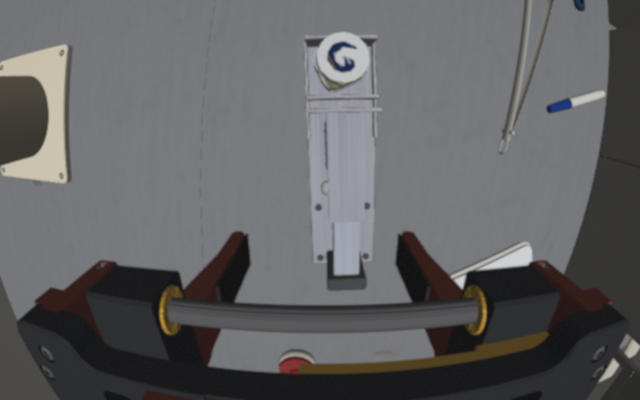

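The wrist view shows the rack running along the column at x≈345. The button is at (326,187), the sleeve's end at row 222, the post at (346,275), and the fingers straddle the rack line.

```bash
python3 - <<'E'
from h import *
import pickle
w=pickle.load(open("w1.pkl","rb"))
cr=w["pixels"][80:280,280:410];cv2.imwrite("pics/w1c.png",cv2.resize(cr,None,fx=3,fy=3,interpolation=cv2.INTER_CUBIC)[...,::-1])
E
```

```text
(no output)
```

View pics/w1c.png

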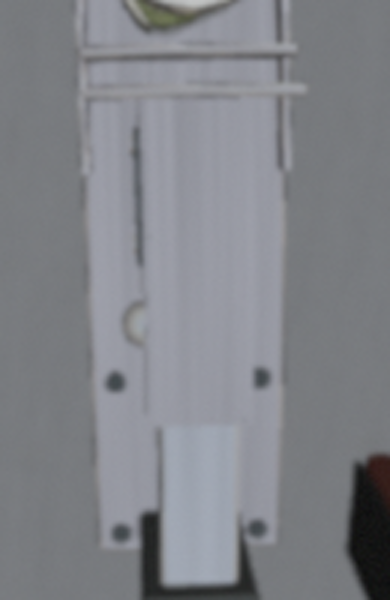

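```bash
cat >> h.py <<'E'
def fray(w,u,v):
    d=np.array([(u-w["cx"])/w["fx"],(v-w["cy"])/w["fy"]]);r=np.linalg.norm(d)
    return att(w)@np.array([*(d/r*np.sin(r)),np.cos(r)])
def fp(w,u,v,h):
    d=fray(w,u,v);e=np.array(w["eye"]);return e+d*(h-e[2])/d[2]
E
python3 - <<'E'
from h import *
import pickle
w=pickle.load(open("w1.pkl","rb"))
P=lambda u,v,h:fp(w,u/3+280-.33,v/3+80-.33,h)
for n,q in dict(btn=(124,323,58),btnB=(145,323,58),send_f=(146,420,76),send_r=(252,425,76),bar_f=(163,583,74),bar_r=(238,584,74),chk_f=(88,91,76),chk_r=(305,88,76),div_f=(86,50,50),div_r=(296,47,50),fl_f=(101,548,6),fl_r=(277,542,6)).items(): print(n,P(*q).round(1))
s=P(199,423,76);t=P(197,90,76)
d=t-s;print("axis",s,t,np.linalg.norm(d),np.degrees(np.arctan2(-d[0],d[1])))
E
```

```text
btn [504.3 -65.5  58. ]
btnB [511.5 -64.8  58. ]
send_f [514.7 -93.7  76. ]
send_r [550.8 -91.9  76. ]
bar_f [ 528.2 -157.5   74. ]
bar_r [ 555.8 -155.5   74. ]
chk_f [484.9  12.6  76. ]
chk_r [552.7  21.7  76. ]
div_f [481.7  26.4  50. ]
div_r [552.7  36.   50. ]
fl_f [ 505.9 -182.1    6. ]
fl_r [ 583.5 -171.7    6. ]
axis [532.70847965 -92.95129653  76.        ] [518.72486186  16.59262317  76.        ] 110.43283890443676 7.274638324836778
```

```bash
python3 - <<'E'
from h import *
p,Rm,o=cur();print(p,np.degrees(np.arctan2(Rm[1,1],Rm[0,1])),o["qvel"].round(3))
plan(p,Rm,[([529.1,-61.9,120],7.4,3),([529.1,-61.9,39.5],7.4,4)],8.7)
E
```

```text
[504.8234214  -61.34831427 209.22999368] 6.111587766401739 [ 0.048 -0.008  0.019  0.005  0.002  0.007]
7 rows end [529.13787351 -61.94145965  39.51319715]
8.7 -0.11 0.8 2.97 -0 -0 -0.4; 8.7 -0.11 0.81 2.98 -0 -0 -0.4; 8.7 -0.11 0.8 2.97 -0 -0 -0.5; 8.7 -0 0 2.01 -0 -0 0; 8.7 -0 0 2.01 -0 -0 0; 8.7 -0 0 2.02 -0 -0 0; 8.7 -0.01 0.01 2.01 -0 -0 0
```

play_rows(
  plan="8.7 -0.11 0.8 2.97 0 0 -0.4; 8.7 -0.11 0.81 2.98 0 0 -0.4; 8.7 -0.11 0.8 2.97 0 0 -0.5; 8.7 0 0 2.01 0 0 0; 8.7 0 0 2.01 0 0 0; 8.7 0 0 2.02 0 0 0; 8.7 0 0 2.0 0 0 0; 8.7 0 0 0 0 0 0; 8.7 0 0 0 0 0 0",
)

```text
t: 3.15
ee_pos: [529.5, -59.6, 40.5]
orientation: [2.068, 2.365, 0.0]
ft_force: [0.4, -0.5, -0.2]
width: 87.5
```

```bash
python3 - <<'E'
from h import *
import pickle
p,Rm,o=cur();print(p,np.degrees(np.arctan2(Rm[1,1],Rm[0,1])),o["ft_force"].round(2))
O=np.array([522.4,-10.3]);t=np.radians(7.4);ux=np.array([np.cos(t),np.sin(t)]);uy=np.array([-np.sin(t),np.cos(t)])
print("rack xy",(p[:2]-O)@ux,(p[:2]-O)@uy)
w=get_image("wrist");pickle.dump(w,open("w2.pkl","wb"))
cv2.imwrite("pics/w2.png",cv2.resize(w["pixels"][60:340,180:500],None,fx=2.1,fy=2.1,interpolation=cv2.INTER_CUBIC)[...,::-1])
E
```

```text
[529.45886518 -59.63521954  40.47420612] 7.663523175383337 [ 0.43 -0.49 -0.2 ]
rack xy 0.6459140088258711 -49.83346525641087
```

View pics/w2.png

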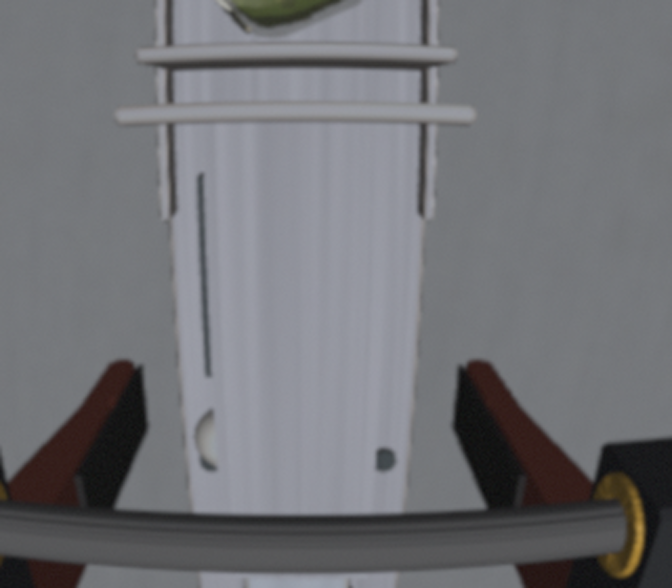

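The close view shows the button tip at crop (198,440). The cheek top edge is at row 114, columns 116–475, and the sleeve lies centred between the open fingers.

```bash
python3 - <<'E'
from h import *
import pickle
w=pickle.load(open("w2.pkl","rb"));p,Rm,o=cur()
P=lambda u,v,h:fp(w,u/2.1+180-.26,v/2.1+60-.26,h)
q={n:P(*k) for n,k in dict(tip=(195,440,58),root=(215,440,58),cf=(116,115,76),cr=(475,114,76),dash1=(199,175,60),dash2=(207,375,60)).items()}
for n in q: print(n,q[n].round(1),"in tool x,y:",((q[n]-p)@Rm)[:2].round(1))
d=q["cr"]-q["cf"];print(np.degrees(np.arctan2(d[1],d[0])),np.linalg.norm(d),(q["cr"]+q["cf"])/2,((q["cr"]+q["cf"])/2-p)@Rm, p, w["eye"])
E
```

```text
tip [503.6 -66.4  58. ] in tool x,y: [ -3.  -26.8]
root [508.7 -65.6  58. ] in tool x,y: [ -2.9 -21.6]
cf [483.7  12.1  76. ] in tool x,y: [ 77.5 -36. ]
cr [552.9  21.5  76. ] in tool x,y: [77.6 33.8]
dash1 [499.2  -0.   60. ] in tool x,y: [ 63.4 -22.2]
dash2 [505.4 -46.9  60. ] in tool x,y: [ 16.1 -22.3]
7.733788626693382 69.80684026836246 [518.30147893  16.82300586  76.        ] [ 77.5621933   -1.09704221 -35.27857446] [529.73839357 -59.90733312  40.73915472] [518.86052282  18.28783162 200.92500901]
```

play_rows(
  plan="8.7 -0.27 -0.1 0.15 0 0 0; 6 0 0 0 0 0 0; 5 0 0 0 0 0 0; 4.6 0 0 0 0 0 0; 4.6 0 0 0 0 0 0",
)

```text
t: 3.82
ee_pos: [528.7, -63.3, 38.5]
orientation: [-2.069, -2.364, 0.0]
ft_force: [-2.6, -0.4, 0.1]
width: 50.7
```

play_rows(
  plan="4.2 0 0 0 0 0 0; 3.8 0 0 0 0 0 0; 3.5 0 0 0 0 0 0; 3.3 0 0 0 0 0 0; 3.3 0 0 0 0 0 0; 3.3 0 0 0 0 0 0",
)

```text
t: 4.58
ee_pos: [529.0, -63.2, 38.4]
orientation: [2.069, 2.363, 0.001]
ft_force: [1.3, 0.1, -3.9]
width: 35.9
```

The opening is 35.9 mm, so the button is flush, and forces are low. I'll slide the sleeve gently along -y.

play_rows(
  plan="3.3 -0.15 0 0 0 0 0; 3.3 -0.15 0 0 0 0 0; 3.3 -0.15 0 0 0 0 0; 3.3 -0.15 0 0 0 0 0; 3.3 -0.15 0 0 0 0 0; 3.3 -0.15 0 0 0 0 0",
)

```text
t: 5.32
ee_pos: [530.1, -71.3, 38.4]
orientation: [-2.069, -2.363, -0.002]
ft_force: [2.4, 6.6, -3.4]
width: 35.9
```

```bash
python3 - <<'E'
from h import *
p,Rm,o=cur();print(p,o["ft_force"],o["width"], Rm.T@o["ft_force"])
E
```

```text
[530.11174663 -71.32498226  38.44729315] [ 2.38586735  6.61917097 -3.35444431] 35.9210343309371 [6.24307164 3.23768966 3.36147381]
```

play_rows(
  plan="3.3 -0.2 0 0 0 0 0; 3.3 -0.2 0 0 0 0 0; 3.3 -0.2 0 0 0 0 0; 3.3 -0.2 0 0 0 0 0; 3.3 -0.2 0 0 0 0 0; 3.3 -0.2 0 0 0 0 0",
)

```text
t: 6.08
ee_pos: [531.7, -83.6, 38.4]
orientation: [-2.069, -2.364, -0.001]
ft_force: [2.9, 5.1, -4.0]
width: 35.9
```

```bash
python3 - <<'E'
from h import *
import pickle
p,Rm,o=cur();print(p,o["width"], Rm.T@o["ft_force"])
w=get_image("wrist");pickle.dump(w,open("w3.pkl","wb"))
cv2.imwrite("pics/w3.png",cv2.resize(w["pixels"][60:340,180:500],None,fx=2.1,fy=2.1,interpolation=cv2.INTER_CUBIC)[...,::-1])
E
```

```text
[531.73015589 -83.6481188   38.40783366] 35.89052819550801 [4.66390272 3.49974779 3.96470281]
```

View pics/w3.png

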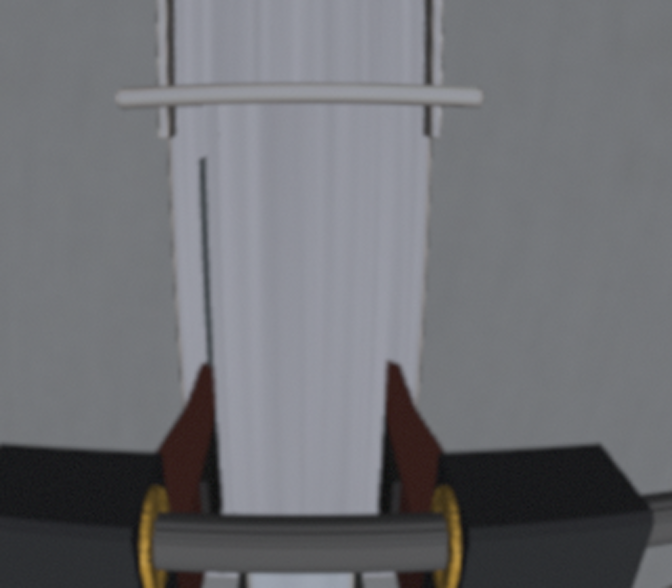

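The cheek (row 97) keeps its place relative to the fingers, so the sleeve has moved about 20 mm with the grip. I'll carry on.

play_rows(
  plan="3.3 -0.2 0 0 0 0 0; 3.3 -0.2 0 0 0 0 0; 3.3 -0.2 0 0 0 0 0; 3.3 -0.2 0 0 0 0 0; 3.3 -0.2 0 0 0 0 0; 3.3 -0.2 0 0 0 0 0; 3.3 -0.2 0 0 0 0 0; 3.3 -0.2 0 0 0 0 0; 3.3 -0.2 0 0 0 0 0; 3.3 -0.1 0 0 0 0 0; 3.3 0 0 0 0 0 0",
)

```text
t: 7.5
ee_pos: [534.5, -103.6, 38.5]
orientation: [2.068, 2.363, 0.0]
ft_force: [4.1, -3.7, -6.9]
width: 35.5
```

play_rows(
  plan="3.3 -0.1 0 0 0 0 0; 3.3 -0.1 0 0 0 0 0; 3.3 0 0 0 0 0 0",
)

```text
t: 7.88
ee_pos: [534.7, -105.3, 38.5]
orientation: [2.068, 2.363, 0.0]
ft_force: [5.1, -4.1, -7.5]
width: 36.0
```

play_rows(
  plan="3.3 -0.1 0 0 0 0 0; 3.3 -0.1 0 0 0 0 0; 3.3 0 0 0 0 0 0",
)

```text
t: 8.25
ee_pos: [534.9, -106.8, 38.5]
orientation: [2.069, 2.363, 0.001]
ft_force: [5.3, 0.1, -7.2]
width: 35.8
```

play_rows(
  plan="3.3 -0.1 0 0 0 0 0; 3.3 0 0 0 0 0 0",
)

```text
t: 8.5
ee_pos: [535.0, -107.7, 38.5]
orientation: [2.069, 2.363, 0.001]
ft_force: [6.0, 1.8, -7.5]
width: 35.7
```

play_rows(
  plan="3.3 -0.1 0 0 0 0 0; 3.3 0 0 0 0 0 0",
)

```text
t: 8.75
ee_pos: [535.2, -108.7, 38.5]
orientation: [2.069, 2.363, 0.001]
ft_force: [5.1, 1.5, -6.7]
width: 35.8
```

play_rows(
  plan="3.3 -0.1 0 0 0 0 0; 3.3 0 0 0 0 0 0",
)

```text
t: 9.0
ee_pos: [535.3, -109.5, 38.5]
orientation: [2.069, 2.363, 0.001]
ft_force: [5.4, 3.7, -7.1]
width: 36.5
```

play_rows(
  plan="3.3 -0.1 0 0 0 0 0; 3.3 0 0 0 0 0 0",
)

```text
t: 9.25
ee_pos: [535.3, -109.8, 38.4]
orientation: [-2.069, -2.363, -0.002]
ft_force: [5.3, 7.8, -5.7]
width: 36.1
```

```bash
python3 - <<'E'
from h import *
import pickle
w=get_image("wrist");pickle.dump(w,open("w4.pkl","wb"));b=get_image("side")
A=cv2.resize(w["pixels"][60:340,180:500],(400,350),interpolation=cv2.INTER_CUBIC)
B=cv2.resize(b["pixels"][170:275,290:395],(350,350),interpolation=cv2.INTER_CUBIC)
cv2.imwrite("pics/w4.png",np.hstack([A,B])[...,::-1])
p,Rm,o=cur();print(p,Rm.T@o["ft_force"])
E
```

```text
[ 535.27596142 -109.76800009   38.44874828] [6.90293897 6.50484551 5.85097312]
```

View pics/w4.png

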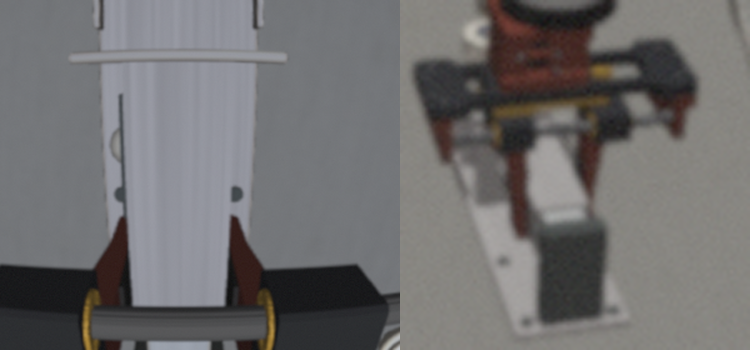

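The button has popped out: its nose is visible at (116,146) in front of the dark plate. The sleeve has also stopped moving, at about 47 mm with the force rising. I'll release and lift.

play_rows(
  plan="8.7 0.05 0 0 0 0 0; 8.7 0 0 0 0 0 0; 8.7 0 0 0 0 0 0; 8.7 0 0 -2 0 0 0; 8.7 0 0 -4 0 0 0; 8.7 0 0 -6 0 0 0; 8.7 0 0 -5 0 0 0; 8.7 0 0 0 0 0 0",
)

```text
t: 10.35
ee_pos: [537.3, -111.1, 212.8]
orientation: [2.065, 2.358, 0.006]
ft_force: [-0.0, 0.4, 0.1]
width: 87.2
```

```bash
python3 - <<'E'
from h import *
import pickle
w=get_image("wrist");pickle.dump(w,open("w5.pkl","wb"))
cv2.imwrite("pics/w5.png",cv2.resize(w["pixels"][0:290,230:480],None,fx=2.05,fy=2.05,interpolation=cv2.INTER_CUBIC)[...,::-1])
p,Rm,o=cur();print(p,o["ft_force"])
b=get_image("side")
j=cloud(b);u,v=np.mgrid[0:640,0:400]
a=get_image("top");c=cloud(a).reshape(-1,3)
px=a["pixels"].reshape(-1,3).astype(int);
m=(abs(c[:,0]-535)<40)&(abs(c[:,1]-295)<40)&(c[:,2]>98)&(c[:,2]<115);print("jar top",m.sum(),c[m].mean(0),c[m].min(0),c[m].max(0))
c=j.reshape(-1,3);m=(abs(c[:,0]-535)<40)&(abs(c[:,1]-290)<40)&(c[:,2]>15)&(c[:,2]<115);print("side",m.sum(),c[m].mean(0),c[m].min(0),c[m].max(0))
plan(p,Rm,[([535,0,190],7.6),([535,294.7,190],7.6)],8.7)
E
```

```text
[ 535.77131131 -110.69776624  210.30698501] [-0.50957905  1.16828362 -0.80802984]
jar top 287 [534.31711559 295.12971243 106.25829018] [513.28109147 274.15780333  98.04874842] [555.84954879 318.67937772 111.21317298]
side 294 [544.77098954 280.42746489  69.67602766] [529.32590311 269.4935229   15.41321096] [559.95576129 322.02083232 110.02319283]
7 rows end [535.04361218 294.71966715 189.98361054]
8.7 5.49 0.69 1.01 0.1 0 -0; 8.7 5.5 0.69 1.01 0.1 0.1 -0; 8.7 5.84 0.78 0 0 -0 -0; 8.7 5.84 0.78 0 0 -0 -0; 8.7 5.84 0.78 0 0 -0 -0; 8.7 5.84 0.77 0 0 -0 -0; 8.7 5.85 0.78 0.01 0 -0 -0
```

View pics/w5.png

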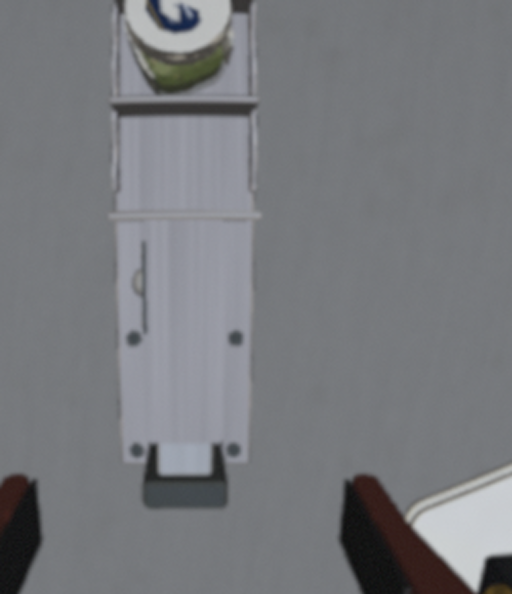

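play_rows(
  plan="8.7 5.49 0.69 1.0 0 0 0; 8.7 5.5 0.69 1.0 0 0 0; 8.7 5.84 0.78 0 0 0 0; 8.7 5.84 0.78 0 0 0 0; 8.7 5.84 0.78 0 0 0 0; 8.7 5.84 0.77 0 0 0 0; 8.7 5.85 0.78 0 0 0 0; 8.7 0 0 0 0 0 0; 8.7 0 0 0 0 0 0",
)

```text
t: 11.62
ee_pos: [532.9, 294.3, 186.5]
orientation: [-2.068, -2.364, 0.006]
ft_force: [-0.3, -0.4, 0.5]
width: 87.1
```

```bash
python3 - <<'E'
from h import *
import pickle
p,Rm,o=cur();print(p,o["ft_force"],o["t"])
w=get_image("wrist");pickle.dump(w,open("w6.pkl","wb"))
hsv=cv2.cvtColor(w["pixels"],cv2.COLOR_RGB2HSV)
m=(((hsv[...,0]<12)|(hsv[...,0]>170))&(hsv[...,1]>120)&(hsv[...,2]>110)).astype(np.uint8)
n,l,s,c=cv2.connectedComponentsWithStats(m)
for i in np.argsort(-s[1:,4])[:4]+1: print(s[i],c[i])
cv2.imwrite("pics/w6.png",cv2.resize(w["pixels"],(560,350))[...,::-1])
E
```

```text
[532.89508121 294.34626632 186.54345633] [-0.33951858 -0.38705156  0.54248777] 11.625
[ 301  178   52   50 1346] [326.84992571 201.3268945 ]
[315 193  22  23 272] [324.50735294 204.94852941]
[325 173  11   4  29] [329.51724138 174.4137931 ]
[318 175   1   1   1] [318. 175.]
```

View pics/w6.png

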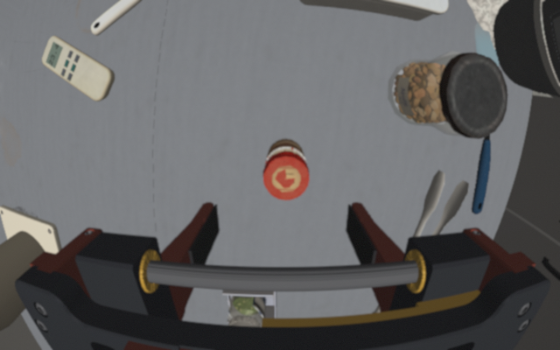

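The red cap is centred at view (286,176), i.e. pixel (327,202), between the open fingers. The large dark-lidded jar on the right is well clear.

```bash
python3 - <<'E'
from h import *
import pickle
w=pickle.load(open("w6.pkl","rb"));p,Rm,o=cur()
q=fp(w,327,203,106);print(q,p,Rm.T@(q-p),Rm[:,2])
t=[(q[0]+534.5)/2,(q[1]+295)/2]
plan(p,Rm,[([*t,130],7.6,2),([*t,61],7.6,4)],8.7)
E
```

```text
[535.98505082 297.52165608 106.        ] [533.20860105 293.77114974 186.96196448] [ 3.46084396  3.47792555 80.94776869] [-0.00265803 -0.00170953 -0.99999501]
6 rows end [535.23509827 296.2104374   60.95391837]
8.7 0.11 0.13 2.85 -0.1 0 -0; 8.7 0.12 0.12 2.85 -0.1 0.1 -0; 8.7 -0 -0 1.72 0 -0 -0; 8.7 -0 -0 1.73 0 -0 -0; 8.7 -0 -0 1.72 0 -0 -0; 8.7 -0.01 -0.01 1.73 0 -0 -0
```

play_rows(
  plan="8.7 0.12 0.14 2.85 0 0 0; 8.7 0.13 0.14 2.85 0 0 0; 8.7 0 0 1.72 0 0 0; 8.7 0 0 1.73 0 0 0; 8.7 0 0 1.72 0 0 0; 8.7 0 0 1.7 0 0 0; 8.7 0 0 0 0 0 0; 6 0 0 0 0 0 0; 5 0 0 0 0 0 0; 4.2 0 0 0 0 0 0; 4.2 0 0 0 0 0 0; 4.2 0 0 0 0 0 0; 4.2 0 0 0 0 0 0",
)

```text
t: 13.3
ee_pos: [536.5, 298.0, 63.0]
orientation: [-2.069, -2.364, -0.0]
ft_force: [-0.6, -1.1, 2.5]
width: 43.9
```

play_rows(
  plan="4.2 0 0 -1 0 0 0; 4.2 0 0 -3 0 0 0; 4.2 0 0 -4 0 0 0; 4.2 0 0 -4 0 0 0; 4.2 0 0 0 0 0 0",
)

```text
t: 13.92
ee_pos: [538.5, 299.0, 186.6]
orientation: [2.068, 2.362, 0.01]
ft_force: [0.1, 0.5, -1.4]
width: 43.8
```

```bash
python3 - <<'E'
from h import *
p,Rm,o=cur();print(p,o["ft_force"],o["t"],o["width"],np.degrees(np.arctan2(Rm[1,1],Rm[0,1])),Rm[:,2])
plan(p,Rm,[([520.8,0.6,188],7.6)],4.2)
E
```

```text
[538.5025183  299.00018485 186.63821339] [ 0.09680456  0.50994884 -1.44772506] 13.925 43.81785325828984 7.590892071459538 [ 0.0060811   0.00324146 -0.99997626]
5 rows end [520.75755301   0.63706594 188.04453582]
4.2 -5.87 -1.14 -0.05 0.1 -0 -0; 4.2 -5.87 -1.14 -0.05 0.1 -0 -0; 4.2 -5.87 -1.14 -0.04 0.1 -0 -0; 4.2 -5.87 -1.14 -0.04 0 -0.1 -0; 4.2 -5.86 -1.14 -0.04 0.1 -0 -0
```

play_rows(
  plan="4.2 -2 -0.4 -0.7 0 0 0; 4.2 -4.5 -0.87 -0.7 0 0 0; 4.2 -4.5 -0.87 0 0 0 0; 4.2 -4.5 -0.87 0 0 0 0; 4.2 -4.5 -0.87 0 0 0 0; 4.2 -4.5 -0.87 0 0 0 0; 4.2 -3 -0.6 0 0 0 0; 4.2 -1.84 -0.35 0 0 0 0; 4.2 0 0 0 0 0 0; 4.2 0 0 0 0 0 0",
)

```text
t: 15.18
ee_pos: [518.6, 0.1, 196.5]
orientation: [-2.069, -2.363, 0.0]
ft_force: [0.3, 0.1, -1.3]
width: 44.0
```

```bash
python3 - <<'E'
from h import *
import pickle
p,Rm,o=cur();print(p,o["ft_force"],o["t"],o["width"],Rm[:,2])
w=get_image("wrist");pickle.dump(w,open("w7.pkl","wb"))
cv2.imwrite("pics/w7.png",cv2.resize(w["pixels"][80:300,200:450],None,fx=2.6,fy=2.6,interpolation=cv2.INTER_CUBIC)[...,::-1])
a=get_image("top");b=get_image("side");pickle.dump((a,b),open("im7.pkl","wb"))
E
```

```text
[5.18641524e+02 1.45852411e-01 1.96517958e+02] [ 0.29226444  0.07601108 -1.34388594] 15.175 43.99638947772027 [-5.40486230e-04  2.86317771e-04 -9.99999813e-01]
```

View pics/w7.png

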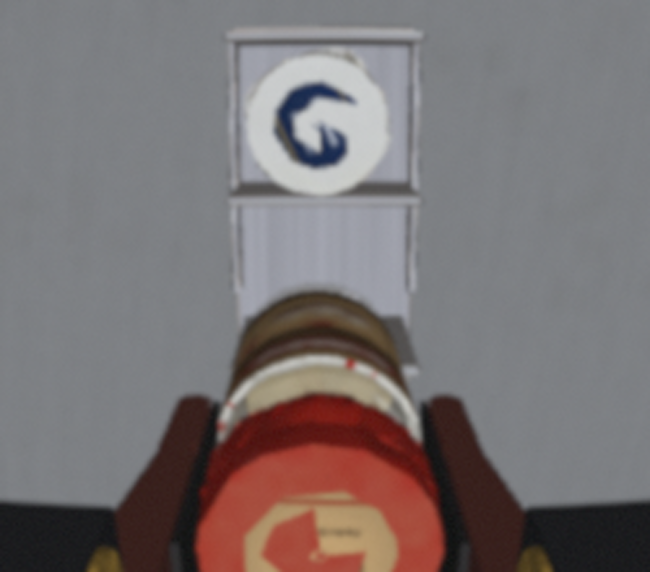

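```bash
python3 - <<'E'
from h import *
import pickle
w=pickle.load(open("w7.pkl","rb"));p,Rm,o=cur()
P=lambda u,v,h:fp(w,u/2.6+200-.3,v/2.6+80-.3,h)
T=lambda q:(Rm.T@(q-p)).round(1)
for n,k in dict(capc=(321,548,239.5),capL=(197,540,239.5),capR=(445,540,239.5),foot=(320,290,133.5),footL=(233,365,133.5),footR=(410,385,133.5),div_f=(230,204,50),div_r=(418,204,50),chk_r=(417,375,76),chk_r2=(417,365,76),lipf=(236,240,24),lipr=(411,240,24)).items():
    q=P(*k);print(n,q.round(1),"tool",T(q))
# white jar cap and jar via top cam depth
a,b=pickle.load(open("im7.pkl","rb"));c=cloud(b).reshape(-1,3)
m=(abs(c[:,0]-520)<60)&(abs(c[:,1]-5)<50)&(c[:,2]>125)&(c[:,2]<240)
print("side jar pts",m.sum())
for z in range(130,200,10):
    k=m&(abs(c[:,2]-z)<5)
    if k.sum()>5: print(z,k.sum(),c[k].mean(0).round(1),c[k].min(0).round(1),c[k].max(0).round(1))
E
```

```text
capc [518.9   0.7 239.5] tool [  0.1   0.1 -42.8]
capL [497.4  -0.8 239.5] tool [  1.5 -21.4 -42.8]
capR [540.    4.8 239.5] tool [  1.4  21.6 -42.8]
foot [516.5  17.7 133.5] tool [17.3  0.1 63.2]
footL [493.9  -8.6 133.5] tool [ -5.8 -25.8  63.2]
footR [547.2  -8.  133.5] tool [-12.3  27.1  63.2]
div_f [480.6  24.7  50. ] tool [ 29.  -34.6 146.7]
div_r [552.7  34.4  50. ] tool [ 29.   38.1 146.7]
chk_r [559.2 -25.8  76. ] tool [-31.6  36.6 120.7]
chk_r2 [558.5 -21.9  76. ] tool [-27.5  36.4 120.7]
lipf [482.5   5.2  24. ] tool [  9.4 -35.3 172.7]
lipr [555.9  15.   24. ] tool [  9.3  38.7 172.7]
side jar pts 931
140 52 [518.9 -18.4 141.2] [498.9 -24.3 135.3] [542.5  -2.6 144.6]
150 70 [519.4 -18.6 150. ] [498.7 -25.3 145. ] [541.8  -4.5 155. ]
160 71 [518.9 -18.6 160. ] [498.5 -26.3 155. ] [541.5  -6.  165. ]
170 74 [518.3 -18.2 169.8] [498.5 -25.3 165. ] [541.3  -7.4 174.8]
180 73 [518.7 -18.7 179.8] [498.5 -25.6 175.1] [540.6  -5.8 184.7]
190 78 [518.6 -18.9 189.9] [498.5 -26.6 185. ] [540.3  -5.7 195. ]
```

play_rows(
  plan="4.2 0.1 0.15 0 0 0 0; 4.2 0 0 2 0 0 0; 4.2 0 0 2.5 0 0 0; 4.2 0 0 2.5 0 0 0; 4.2 0 0 1 0 0 0; 4.2 0 0 0 0 0 0; 4.2 0 0 0 0 0 0",
)

```text
t: 16.2
ee_pos: [520.8, 0.9, 117.6]
orientation: [2.069, 2.363, 0.001]
ft_force: [0.4, 0.6, -1.1]
width: 43.8
```

```bash
python3 - <<'E'
from h import *
import pickle
p,Rm,o=cur();print(p,o["ft_force"],o["t"],o["width"],Rm[:,2])
w=get_image("wrist");pickle.dump(w,open("w8.pkl","wb"))
cv2.imwrite("pics/w8.png",cv2.resize(w["pixels"][80:300,200:450],None,fx=2.6,fy=2.6,interpolation=cv2.INTER_CUBIC)[...,::-1])
E
```

```text
[520.83331898   0.90375415 117.57395095] [ 0.40864637  0.60041172 -1.12462402] 16.2 43.790462902035756 [ 1.36456446e-03  8.64785110e-06 -9.99999069e-01]
```

View pics/w8.png

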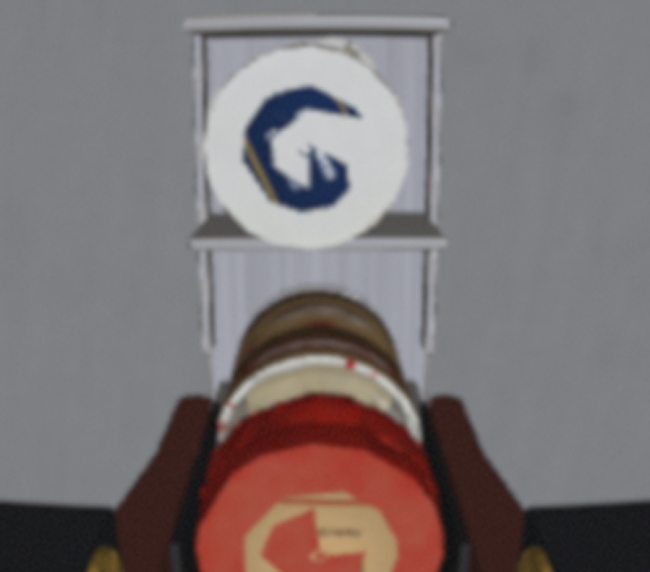

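The jar (column 320) is centred on the divider (columns 195–446). Its foot arc is at row 290, with floor visible between it and the divider face at row 248.

```bash
python3 - <<'E'
from h import *
import pickle
w=pickle.load(open("w8.pkl","rb"));p,Rm,o=cur()
P=lambda u,v,h:fp(w,u/2.6+200-.3,v/2.6+80-.3,h)
T=lambda q:(Rm.T@(q-p)).round(1)
for n,k in dict(foot=(320,290,54.6),div_f=(195,247,50),div_r=(446,246,50),lipf=(204,300,24),lipr=(431,300,24)).items():
    q=P(*k);print(n,q.round(1),"tool",T(q))
E
```

```text
foot [518.9  18.4  54.6] tool [17.7  0.2 63.1]
div_f [481.2  25.3  50. ] tool [ 29.5 -36.2  67.6]
div_r [553.7  35.2  50. ] tool [29.7 37.  67.7]
lipf [482.5   1.7  24. ] tool [  6.  -38.   93.6]
lipr [556.9  11.6  24. ] tool [ 5.9 37.  93.8]
```

play_rows(
  plan="4.2 0.2 0 0.3 0 0 0; 4.2 0 0 1 0 0 0; 4.2 0 0 1 0 0 0; 4.2 0 0 1 0 0 0; 4.2 0 0 0.7 0 0 0; 4.2 0 0 0.3 0 0 0; 4.2 0 0 0 0 0 0; 4.2 0 0 0 0 0 0",
)

```text
t: 17.25
ee_pos: [520.1, 2.8, 74.0]
orientation: [2.069, 2.363, 0.001]
ft_force: [0.9, -0.0, -0.8]
width: 44.1
```

play_rows(
  plan="4.2 0 0 0.15 0 0 0; 4.2 0 0 0.15 0 0 0; 4.2 0 0 0.1 0 0 0; 4.2 0 0 0 0 0 0",
)

```text
t: 17.75
ee_pos: [519.8, 2.8, 69.7]
orientation: [-2.069, -2.364, 0.0]
ft_force: [-0.0, -0.0, -1.3]
width: 44.0
```

play_rows(
  plan="4.2 0 0 0.1 0 0 0; 4.2 0 0 0 0 0 0",
)

```text
t: 18.0
ee_pos: [520.0, 2.8, 68.9]
orientation: [2.069, 2.364, 0.0]
ft_force: [-1.0, -0.4, 1.5]
width: 44.0
```

Contact felt: the vertical force went from -1.3 to +1.5 N at the expected height. I'll release and rise.

play_rows(
  plan="4.2 0 0 0.04 0 0 0; 4.7 0 0 0 0 0 0; 5 0 0 0 0 0 0; 7 0 0 0 0 0 0; 8.7 0 0 0 0 0 0; 8.7 0 0 0 0 0 0; 8.7 0 0 -2 0 0 0; 8.7 0 0 -4 0 0 0; 8.7 0 0 -5 0 0 0; 8.7 0 0 -3 0 0 0; 8.7 0 0 0 0 0 0; 8.7 0 0 0 0 0 0; 8.7 0 0 0 0 0 0",
)

```text
t: 19.62
ee_pos: [518.9, 2.8, 206.9]
orientation: [-2.068, -2.362, 0.003]
ft_force: [-0.2, -0.2, -1.3]
width: 87.3
```

```bash
python3 - <<'E'
from h import *
import pickle
p,Rm,o=cur();print(p,o["ft_force"],o["t"],o["width"])
w=get_image("wrist");pickle.dump(w,open("w9.pkl","wb"))
cv2.imwrite("pics/w9.png",cv2.resize(w["pixels"][60:340,180:480],None,fx=2.1,fy=2.1,interpolation=cv2.INTER_CUBIC)[...,::-1])
hsv=cv2.cvtColor(w["pixels"],cv2.COLOR_RGB2HSV)
m=(((hsv[...,0]<12)|(hsv[...,0]>170))&(hsv[...,1]>120)&(hsv[...,2]>110)).astype(np.uint8)
n,l,s,c=cv2.connectedComponentsWithStats(m)
i=np.argmax(s[1:,4])+1;print(s[i],c[i]);q=fp(w,*c[i],112);print(q,Rm.T@(q-p))
d=q[:2]-np.array([522.1,-11.2]);t=np.radians(7.6);print("rack",d@[np.cos(t),np.sin(t)],d@[-np.sin(t),np.cos(t)])
a,b=get_image("top"),get_image("side");c=cloud(b).reshape(-1,3)
m=(abs(c[:,0]-520)<40)&(abs(c[:,1]+5)<40)
for z in (82,88,94,100,106,110):
    k=m&(abs(c[:,2]-z)<3)
    if k.sum()>3: print(z,k.sum(),np.median(c[k],0).round(1),c[k].min(0).round(1),c[k].max(0).round(1))
E
```

```text
[518.9165119    2.78847126 206.92179927] [-0.15343722 -0.21994294 -1.34133805] 19.625 87.34511741582047
[ 298  178   50   47 1195] [323.13305439 200.6334728 ]
[519.2403301    3.37334942 112.        ] [ 0.50091356  0.65583905 94.92056615]
rack -0.9071306572023555 14.823540036529433
82 42 [519.2 -16.8  82.5] [499.7 -42.1  79. ] [541.3  -1.1  84.6]
88 43 [520.3 -15.9  87.3] [499.6 -21.3  85.1] [541.7   3.7  90.9]
94 24 [517.5 -18.5  95. ] [499.3 -22.7  91.1] [540.4  -4.7  96.9]
100 45 [517.5 -16.6  99.7] [499.3 -24.1  97. ] [543.9  -1.  103. ]
106 46 [519.7 -17.9 105.8] [499.7 -23.9 103. ] [543.7   1.8 108.7]
110 59 [519.6 -14.6 111.3] [499.7 -23.3 107.5] [540.8  19.1 112.9]
```

```bash
python3 -c "
from h import *
print(close_job())"
```

```text
the job is handed in; nothing more can be done
None
```

I opened the rack to its second hole and stood the red-capped jar in the new place. I handed the job in at about 20 s of the 48 s limit; no verdict was reported.

**Sleeve and button:**
- I pinched the sleeve at the button, and the fingers closed to 35.9 mm, so the button was flush.
- I slid the sleeve about 47 mm in 1–2 mm steps. It stopped firmly, and the highest force I read was about 8 N.
- The wrist picture after release showed the button out through the hole in the dark plate.

**Loose jar:**
- I gripped it front to back and set it down until I felt contact at the expected height. I then let go and lifted clear.
- The wrist camera puts it at rack x ≈ -1 mm, y ≈ +15 mm, inside the allowed ranges.
- The side camera shows it upright, with its top at about 112 mm, the height expected for a jar standing on the rack floor.

**Not checked or not in agreement:**
- The last picture was refused because I had used all 12 views. I did not look again at the button or the white-capped jar after placing the loose jar. I had not touched either since the earlier pictures.
- My readings of the jar's y position differ by about 3 mm, within the clearance on both sides.

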